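# Sweep the carrot slices off the board into the pan

### The job

With the fingers closed, sweep all four carrot slices across the green cutting board and over its end into the stainless-steel pan, not into the black trimmings pan at the other end. Only push the slices along the board: do not pinch, pick up or carry any of them. Leave the ramekin and the uncut half carrot where they are on the board.

Things in the scene. Friction and masses are not known exactly. Their poses are not given: they have to be found in the camera images.
- board: green plastic cutting board on a steel riser, fixed: 254 mm (x, away from the robot) x 330 mm (y) x 20 mm thick, flat top 90 mm above the table, no rim. A pan stands at each y end, centred on that end, so at each end only the middle 152 mm of the edge (76 mm either side of the board's x = 0) is over the pan's mouth. Origin: on the table under the board's centre; x away from the robot, y along the board's length, z up; turned by up to about 8 degrees
- steel_pan: pale bare-metal (stainless-steel) pan, empty, where the slices belong; 176 (x) x 162 (y) x 65 mm high over its flange, open on top, its mouth 152 x 138 mm, fixed. It stands on the table at one end of the board (which end varies), square to it; the end of the board overhangs the pan's near flange, so what is pushed over the board's edge there drops straight in. Origin: centre of its underside, on the table; axes parallel to the board's
- trim_pan: black plastic pan with a few green leafy carrot tops in it, for trimmings; 176 (x) x 162 (y) x 65 mm high over its flange, open on top, its mouth 152 x 138 mm, fixed. It stands on the table at one end of the board (which end varies), square to it; the end of the board overhangs the pan's near flange, so what is pushed over the board's edge there drops straight in. Origin: centre of its underside, on the table; axes parallel to the board's
- slice_a: loose orange carrot slice, a disc 36 mm across and 15 mm thick, about 16 g, lying flat on the board (centre 97.5 mm above the table); slides when pushed. Origin: its centre; z along the disc's axis
- slice_b: loose orange carrot slice, a disc 36 mm across and 15 mm thick, about 16 g, lying flat on the board (centre 97.5 mm above the table); slides when pushed. Origin: its centre; z along the disc's axis
- slice_c: loose orange carrot slice, a disc 36 mm across and 15 mm thick, about 16 g, lying flat on the board (centre 97.5 mm above the table); slides when pushed. Origin: its centre; z along the disc's axis
- slice_d: loose orange carrot slice, a disc 36 mm across and 15 mm thick, about 16 g, lying flat on the board (centre 97.5 mm above the table); slides when pushed. Origin: its centre; z along the disc's axis
- ramekin: loose white ceramic ramekin with garlic cloves, 60 mm across, 40 mm high, standing on the board near its far (+x) long edge, towards one end or the other; top 130 mm above the table. Origin: centre of its underside
- half_carrot: loose uncut half of a carrot, orange, 105 mm long, tapering from 34 mm thick to a blunt tip, lying along the board's length near its far (+x) long edge, at the other end of it from the ramekin; does not roll by itself. Origin: its underside, half-way along; y towards the tip, z up
There are look-alikes about, which are no part of the job. What is shaped like the half_carrot but blue or turquoise is not meant. What is shaped like the slice_a but blue or purple is not meant.

How it is judged (in metres and radians):
At the end, for the whole second after the job is handed in: all four carrot slices lie at rest inside the stainless-steel pan, below its rim; the ramekin and the half carrot are upright within 20 mm of where they were (x of slice_a in the frame of steel_pan between -0.078 and 0.078 m and y of slice_a in the frame of steel_pan between -0.071 and 0.071 m and z of each of slice_a, slice_b, slice_c, slice_d in the frame of steel_pan below 0.058 m and linear speed of each of slice_a, slice_b, slice_c, slice_d below 0.03 m/s and x of slice_b in the frame of steel_pan between -0.078 and 0.078 m and y of slice_b in the frame of steel_pan between -0.071 and 0.071 m and x of slice_c in the frame of steel_pan between -0.078 and 0.078 m and y of slice_c in the frame of steel_pan between -0.071 and 0.071 m and x of slice_d in the frame of steel_pan between -0.078 and 0.078 m and y of slice_d in the frame of steel_pan between -0.071 and 0.071 m and distance of each of ramekin, half_carrot from where it was at the start of the episode below 0.02 m and angle between each of ramekin, half_carrot's own z axis and vertical below 0.15 rad); the robot touches nothing.
It fails at once if a carrot slice is lifted off the board (its centre more than 35 mm above the board's top, whereas a slice standing on its edge reaches 18 mm) (height (world z) of any of slice_a, slice_b, slice_c, slice_d above 0.125 m).
It fails at once if a carrot slice is carried through the air past an end of the board (its centre still above its sliding height when 45 mm beyond the end, instead of dropping over the edge) ((height (world z) of slice_a above 0.1 m and (y of slice_a in the frame of board above 0.21 m or y of slice_a in the frame of board below -0.21 m)) or (height (world z) of slice_b above 0.1 m and (y of slice_b in the frame of board above 0.21 m or y of slice_b in the frame of board below -0.21 m)) or (height (world z) of slice_c above 0.1 m and (y of slice_c in the frame of board above 0.21 m or y of slice_c in the frame of board below -0.21 m)) or (height (world z) of slice_d above 0.1 m and (y of slice_d in the frame of board above 0.21 m or y of slice_d in the frame of board below -0.21 m))).
It fails at once if a carrot slice is taken between the fingers (its centre within 18 mm of the grasp point) (distance between any of slice_a, slice_b, slice_c, slice_d and the grasp point below 0.018 m).
It fails at once if the ramekin or the half carrot is shifted by more than 20 mm or tipped (distance of any of ramekin, half_carrot from where it was at the start of the episode above 0.02 m or angle between any of ramekin, half_carrot's own z axis and vertical above 0.3 rad).
It also fails if it takes over 59 s, if anything falls off the work surface, if the arm or the gripper's body presses on something with over 40 N, if the wrist force passes 120 N, or if a joint passes its speed limit or range.

### The arm

A 7-joint arm with a two-finger parallel gripper is mounted at the origin on the work surface. World frame = base frame: x ahead of the robot, y to its left, z up, the work surface at z = 0. Lengths are in m, angles in degrees, forces in N, time in s.
With the tool pointing down it reaches from about 0.425 to 0.875 m from the base axis. Payload 9.9 kg.
Tool frame: the origin (TCP) lies at the very end of the fingers, on their centre line; the grasp point (between the pads) lies 19 mm behind it (pinch_z is the z of the grasp point in the tool frame, in m); z points along the fingers, y is the direction in which the jaws open and shut (so a half turn about z gives the same grasp; the last joint's range is limited). The gripper opens to 85 mm and grips with 20 to 120 N. Pads are 22 mm wide; open, the fingers measure 114 mm over their backs; the gripper's body (76 mm by 85 mm) begins 54 mm behind the grasp point. The pads swing forward as they close: fully open they stand 13 mm farther back than shut.
Start: joints at [68.595, 32.985, 1.427, 82.34, -0.859, 64.687, -3.237], TCP at [0.193, -0.647, 0.201] pointing down, gripper open.
Joint ranges: [-157.87, 157.87], [-19.46, 123.44], [-87.15, 90], [11.01, 140.99], [-62.26, 242.26], [9.8, 113.94], [-161.44, 161.44]. Speed limits (degrees/s): [127.2, 127.2, 172.46, 172.46, 180, 180, 180].

### API

Orientations are given as a 3x3 rotation matrix whose columns are the frame's x, y, z axes.
In Python, from plant import * gives the robot as it stands. The module is installed in compiled form; this text tells all that it offers. Calls block until the motion is done:
- reach(position, orientation): joint-space move of the TCP to a pose.
- move_linear(position, rate=0.15, orientation=None, until_force=None): straight line of the TCP; orientation=None keeps the orientation; rate is the mean speed in m/s. With until_force (N) it stops when the force on the tool has changed by that much, and returns True; else False.
- movej(angles): joint-space move.
- set_gripper(opening, strength=None): opening from 0.0 (shut) to 1.0 (fully open); strength is the grip in N (None keeps the last); returns when the fingers have stopped.
- pause(seconds).
- ik(position, orientation): joint angles nearest the present ones, or None.
- sense(): the state.
- grab_frame(name): name is "side" or "top"; returns the picture (480x640x3 uint8, red, green, blue); there is no depth.
- camera_params(name): a dict with "K" (3x3 intrinsics, pixels), "rvec" (rotation vector, rad) and "tvec" (3), from world to camera coordinates, as OpenCV has them. Camera axes: x right, y down, z forward; pixel columns grow to the right and rows downward; lengths in m; the calibration is good to about 2 mm. A picture is of the moment at which its call begins. camera_params takes no time and is no camera call.
A pose or a line that the arm cannot do raises Unreachable and nothing moves.
- job_done(): hands the job in, once; it reports no verdict.
The state is a dict: "t": time; "qpos": joint angles; "qvel": joint speeds; "joint_torque": joint torques, N m; "tool_pos": TCP position; "orientation": TCP orientation; "wrist_force": force on the tool from outside, world axes, zero at the start; "torque": the same for the moment, N m; "grip_width": opening from 0.0 (shut) to 1.0 (fully open).
Only numpy, scipy, OpenCV 4.12 (cv2) and the standard library are available. Lean on these libraries where they do the work, as an engineer would, in place of code of your own. Each camera call takes 0.05 s, during which the arm holds its last target. There are 200 camera calls.

## Working session

There is one attempt and no reset: what is moved stays moved. The work goes in short steps, each a Python script; the robot and the scene stay as the last script left them, time stands still between calls to the robot, and variables do not carry over. Pictures are saved under pics/ and viewed, about 8 in all and at most 12, crops included, and the job is handed in when it is done.

```bash
mkdir -p pics; cat > h.py <<'E'
import numpy as np, cv2
def proj(cam,P):
    from plant import camera_params
    c=camera_params(cam); p,_=cv2.projectPoints(np.float64(P).reshape(-1,1,3),np.float64(c["rvec"]),np.float64(c["tvec"]),np.float64(c["K"]),None)
    return p.reshape(-1,2)
def unproj(cam,px,z):
    from plant import camera_params
    c=camera_params(cam); R,_=cv2.Rodrigues(np.float64(c["rvec"])); t=np.float64(c["tvec"]).ravel()
    C=-R.T@t; out=[]
    for (u,v) in px:
        d=R.T@np.linalg.inv(np.float64(c["K"]))@np.array([u,v,1.])
        out.append(C+d*(z-C[2])/d[2])
    return np.array(out)
E
python3 - <<'E'
from plant import *; import cv2
for n in("top","side"): cv2.imwrite(f"pics/{n}0.png",grab_frame(n)[:,:,::-1]); print(camera_params(n))
s=sense(); print(s["t"],s["orientation"],s["grip_width"])
E
```

```text
{'K': array([[507.79650994,   0.        , 314.19509339],
       [  0.        , 507.79650994, 240.963895  ],
       [  0.        ,   0.        ,   1.        ]]), 'rvec': array([ 2.09746135, -2.15496074,  0.17891837]), 'tvec': array([0.02385596, 0.58103109, 0.7444468 ])}
{'K': array([[532.1436335 ,   0.        , 319.76976771],
       [  0.        , 532.1436335 , 235.11958208],
       [  0.        ,   0.        ,   1.        ]]), 'rvec': array([ 0.01260538, -2.9325813 ,  1.10695365]), 'tvec': array([0.56464902, 0.05433012, 0.92810885])}
0.1 [[ 9.58308178e-01  2.85736318e-01 -4.39639817e-04]
 [ 2.85736655e-01 -9.58307155e-01  1.39989416e-03]
 [-2.13093792e-05 -1.46715123e-03 -9.99998924e-01]] 1.0011575662118808
```

View pics/top0.png

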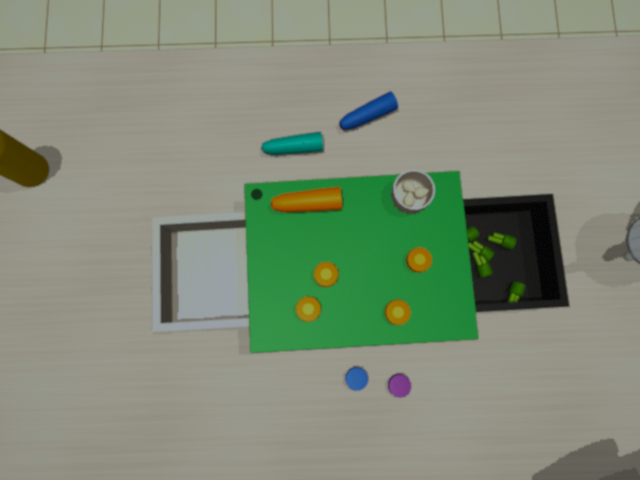

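View pics/side0.png

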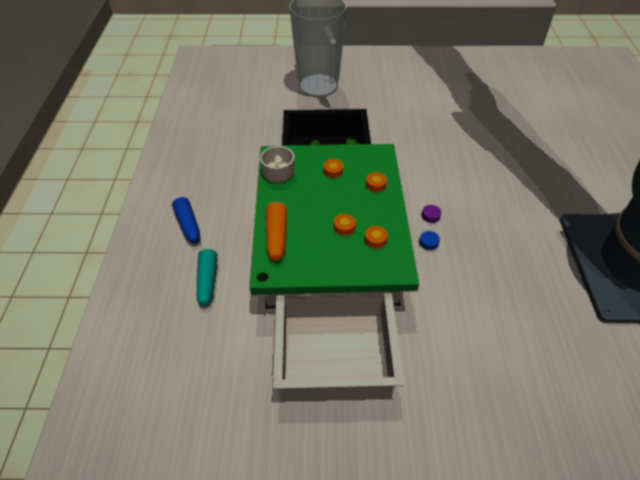

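The top view shows the pale pan at the left (+y) end, around (205,272), and the black pan with carrot tops on the right, around (515,255).

**Candidates**
- Orange discs, which are the slices: (420,260), (398,312), (326,274) and (308,309).
- Blue disc (357,379) and purple disc (400,385): off the board and the wrong colour.
- Half carrot: the orange one on the board at (307,200). The teal (292,144) and blue (368,111) ones are decoys.
- Ramekin: (413,192).

```bash
cat > m.py <<'E'
import numpy as np, cv2
from h import *
def slices(img,cam="top",z=0.105,vis=None):
    hsv=cv2.cvtColor(img,cv2.COLOR_RGB2HSV); m=cv2.inRange(hsv,(8,150,120),(32,255,255))
    m=cv2.morphologyEx(m,cv2.MORPH_CLOSE,np.ones((5,5)))
    n,l,st,c=cv2.connectedComponentsWithStats(m)
    return [(c[i].round(1),st[i][2:5]) for i in range(1,n) if st[i][4]>150]
E
python3 - <<'E'
from plant import *; import cv2,numpy as np
from m import *
img=cv2.imread("pics/top0.png")[:,:,::-1].copy()
hsv=cv2.cvtColor(img,cv2.COLOR_RGB2HSV); g=cv2.inRange(hsv,(50,150,60),(75,255,255))
g[:, :240]=0
n,l,st,c=cv2.connectedComponentsWithStats(g); i=1+st[1:,4].argmax()
cn=max(cv2.findContours((l==i).astype(np.uint8),0,2)[0],key=cv2.contourArea)
q=cv2.approxPolyDP(cv2.convexHull(cn),8,True).reshape(-1,2); print(q)
W=unproj("top",q,.09); print(W.round(4)); 
r=cv2.minAreaRect((W[:,:2]*1000).astype(np.float32)); print(r)
for c,s in slices(img): print(c,s,unproj("top",[c],.105)[0].round(4))
cv2.imwrite("pics/crop0.png",cv2.resize(img[160:400,230:490,::-1],None,fx=2.5,fy=2.5,interpolation=cv2.INTER_CUBIC))
s=cv2.imread("pics/side0.png")[:,:,::-1].copy()
for c,k in slices(s): print("side",c,k,unproj("side",[c],.1)[0].round(4))
E
```

```text
[[458 172]
 [476 337]
 [251 350]
 [245 185]]
[[ 0.675  -0.2135  0.09  ]
 [ 0.4281 -0.2207  0.09  ]
 [ 0.4181  0.1028  0.09  ]
 [ 0.6639  0.1109  0.09  ]]
((546.228271484375, -55.36686706542969), (247.03091430664062, 324.5965881347656), 1.87191903591156)
[308.6 199.9] [  71   24 1284] [0.6339 0.0145 0.105 ]
[419.3 259.2] [ 24  25 457] [ 0.5409 -0.1435  0.105 ]
[325.6 273.7] [ 24  25 464] [ 0.5235 -0.0073  0.105 ]
[307.8 308.7] [ 25  25 478] [0.4741 0.0195 0.105 ]
[397.7 311.9] [ 25  25 481] [ 0.4662 -0.1081  0.105 ]
side [333.  165.7] [ 19  14 202] [ 0.542  -0.1467  0.1   ]
side [376.1 179.3] [ 19  14 215] [ 0.4669 -0.1113  0.1   ]
side [275.5 228.5] [ 19  55 917] [0.6354 0.0058 0.1   ]
side [344.2 221.8] [ 21  17 271] [ 0.5247 -0.0096  0.1   ]
side [376.  234.3] [ 22  17 288] [0.4747 0.0171 0.1   ]
```

View pics/crop0.png

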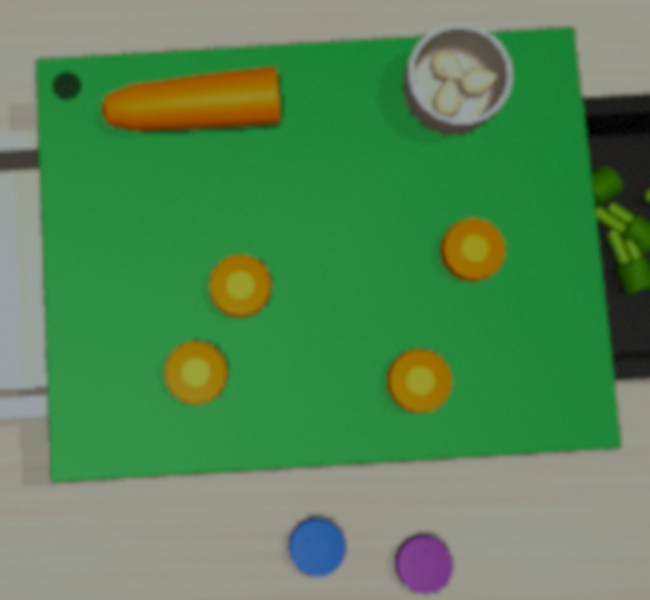

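The crop confirms four orange slices, with the half carrot at upper left and the ramekin at upper right. The side camera agrees with the top one to about 3 mm, and the board measures 247 x 325 mm. It is turned about 1.9°, with its centre at (0.546, -0.055). I'll get above the board and push slice B first, at (0.524, -0.008).

```bash
cat > push.py <<'E'
from plant import *
import numpy as np
C=np.array([.5462,-.0554]); a=np.radians(1.87); Rb=np.array([[np.cos(a),-np.sin(a)],[np.sin(a),np.cos(a)]])
tob=lambda p:(np.asarray(p)[:2]-C)@Rb
tow=lambda b:C+Rb@np.asarray(b)
FACE=.011; Z=.093; ZH=.15
def ori(d):
    x=np.array([d[0],d[1],0]); z=np.array([0,0,-1.]); return np.column_stack([x,np.cross(z,x),z])
def stroke(sl,end,first=False,gap=.015,end_gap=0.0,rate=.1):
    """sl: slice centre (world); end: slice-centre goal in board frame"""
    s=np.asarray(sl)[:2]; e=tow(end); d=(e-s)/np.linalg.norm(e-s)
    p0=s-d*(.018+FACE+gap); p1=e-d*(.018+FACE); R=ori(d)
    # tool x may point with or against the push: same closed fingers; take nearer wrist
    q=np.array(sense()["qpos"]); c=[]
    for S in (np.diag([1,1,1]),np.diag([-1,-1,1])):
        j=ik([*p0,ZH],R@S)
        if j is not None: c.append((np.abs(np.array(j)-q).max(),(R@S)))
    R=min(c,key=lambda t:t[0])[1]
    reach([*p0,ZH],R)
    move_linear([*p0,Z],.12); move_linear([*p1,Z],rate); move_linear([*p1,ZH],.2)
    st=sense(); print("t",round(st["t"],2),"from",tob(p0).round(3),"to",tob(p1).round(3),"F",np.round(st["wrist_force"],1))
E
python3 - <<'E'
from push import *; import cv2
set_gripper(0.0); st=sense(); R0=st["orientation"]
reach([.36,-.36,.28],R0); print(sense()["t"])
stroke([.524,-.008],[-.015,.190])
cv2.imwrite("pics/t1.png",cv2.resize(grab_frame("side")[:,160:480,::-1],(720,480*2*9//8*5//10*1))) if 0 else cv2.imwrite("pics/t1.png",grab_frame("side")[80:440,150:600,::-1])
E
```

```text
2.1583
t 6.33 from [-0.022  0.004] to [-0.016  0.161] F [-0.2  0.1  0.2]
```

View pics/t1.png

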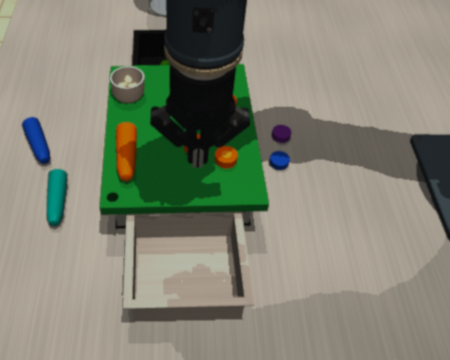

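The fingertip appears near full-image pixel (348,240), short of the board end. I can't see slice B at its old place or in the pan, so I'll check where the arm really is.

```bash
python3 - <<'E'
from push import *; from h import *; from m import *
st=sense(); print(st["t"],st["tool_pos"],tob(st["tool_pos"]),proj("side",[st["tool_pos"]]))
f=grab_frame("side").copy(); cv2.imwrite("pics/s2.png",f[:,:,::-1])
for c,k in slices(f): print("side",c,k,unproj("side",[c],.1)[0].round(4))
t=grab_frame("top").copy(); cv2.imwrite("pics/t2.png",t[:,:,::-1])
for c,k in slices(t): print("top",c,k,unproj("top",[c],.105)[0].round(4))
E
```

```text
6.375 [0.52462202 0.1044248  0.14986087] [-0.01635111  0.16044381] [[346.99654323 257.09177036]]
side [275.  228.2] [ 20  57 889] [0.6362 0.0051 0.1   ]
side [376.3 234.9] [ 22  17 294] [0.4743 0.0184 0.1   ]
top [308.8 200. ] [  71   25 1372] [0.6337 0.0142 0.105 ]
top [418.9 259.3] [ 25  25 499] [ 0.5408 -0.1429  0.105 ]
top [325.6 273.8] [ 26  25 498] [ 0.5234 -0.0073  0.105 ]
top [312.3 305.7] [ 19  23 265] [0.4782 0.013  0.105 ]
top [397.5 312. ] [ 26  25 512] [ 0.4661 -0.1078  0.105 ]
```

View pics/t2.png

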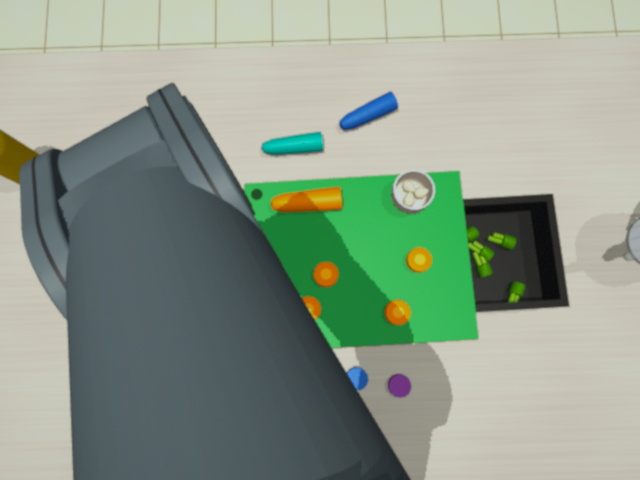

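Slice B is still at (325.6,273.8), unmoved, so the fingers passed over it. The predicted TCP pixel is (347,257), but the tips show about 15 px higher in the image. I'll check the gripper width and the true tip in an enlarged crop.

```bash
python3 - <<'E'
from push import *; import cv2; from h import *
s=sense(); print(s["grip_width"],s["tool_pos"],s["orientation"].round(3) if hasattr(s["orientation"],"round") else s["orientation"])
p=s["tool_pos"]
for dz in(0,.01,.02,.03): print(dz,proj("side",[[p[0],p[1],p[2]+dz]]))
im=cv2.imread("pics/s2.png")[150:320,240:440]; cv2.imwrite("pics/s2c.png",cv2.resize(im,None,fx=3.5,fy=3.5,interpolation=cv2.INTER_CUBIC))
E
```

```text
0.001597120961028745 [0.52418783 0.10453219 0.14918326] [[ 0.007  1.    -0.002]
 [ 1.    -0.007 -0.   ]
 [-0.    -0.002 -1.   ]]
0 [[347.2891044  257.45453948]]
0.01 [[347.53988847 252.9565472 ]]
0.02 [[347.79578054 248.36693904]]
0.03 [[348.0569383  243.68288712]]
```

View pics/s2c.png

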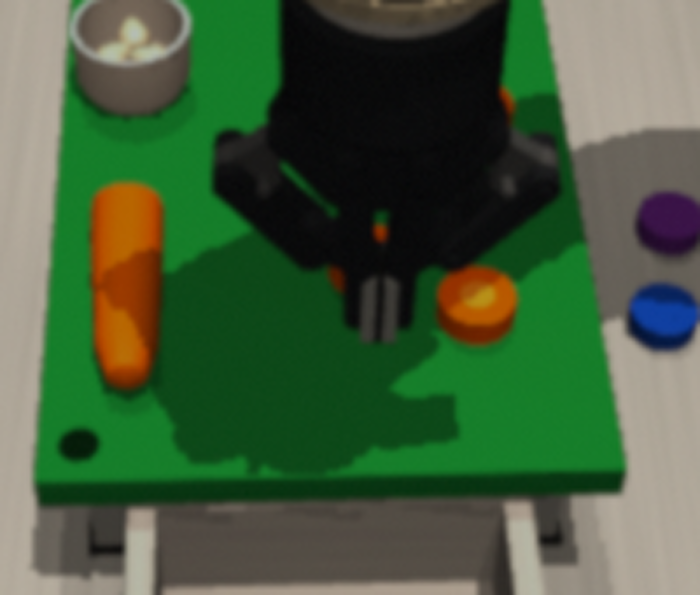

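The tip shows at (348.6,247), which is about 22 mm higher (or nearer to -y) than tool_pos says, and B was passed over untouched. I'll measure this by feeling for the board surface at a free spot.

```bash
python3 - <<'E'
from push import *; import cv2
p=tow([-.01,.13])
move_linear([*p,.10],.12); s=sense(); print(s["tool_pos"],s["wrist_force"])
r=move_linear([*p,.060],.025,until_force=4); s=sense(); print(r,s["t"],s["tool_pos"],s["wrist_force"])
f=grab_frame("side"); cv2.imwrite("pics/s3c.png",cv2.resize(f[150:320,240:440,::-1],None,fx=3.5,fy=3.5,interpolation=cv2.INTER_CUBIC))
E
```

```text
[0.53202774 0.07471399 0.10008519] [ 0.75771531 -0.01750127  0.00885471]
False 8.8667 [0.53205632 0.0742345  0.06013615] [ 0.37653737  0.13240101 -0.60646652]
```

View pics/s3c.png

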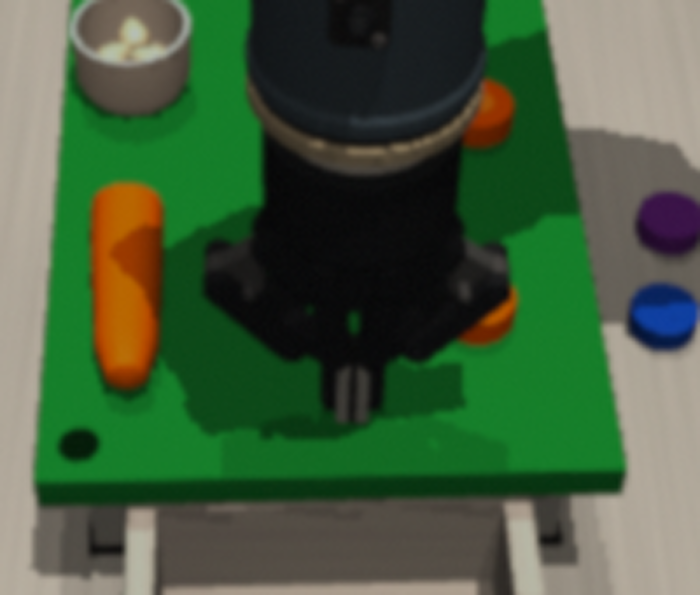

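The arm reports z = 0.060, yet there was no contact with a surface at 0.090. So the reported tool height is more than 30 mm too low. I'll keep feeling downward, guarded by force.

```bash
python3 - <<'E'
from push import *; from h import *
p=sense()["tool_pos"]; print([ (z,proj("side",[[p[0],p[1],z]]).round(1)[0]) for z in (.06,.09,.1,.11)])
r=move_linear([p[0],p[1],.035],.02,until_force=4); s=sense(); print(r,s["t"],s["tool_pos"],s["wrist_force"])
f=grab_frame("side"); cv2.imwrite("pics/s4c.png",cv2.resize(f[150:320,240:440,::-1],None,fx=3.5,fy=3.5,interpolation=cv2.INTER_CUBIC))
E
```

```text
[(0.06, array([339.9, 278.1])), (0.09, array([340.4, 266.3])), (0.1, array([340.5, 262.3])), (0.11, array([340.7, 258.1]))]
True 9.2 [0.5320627  0.07418944 0.05963908] [-0.34898991 -0.56556364  5.7656628 ]
```

View pics/s4c.png

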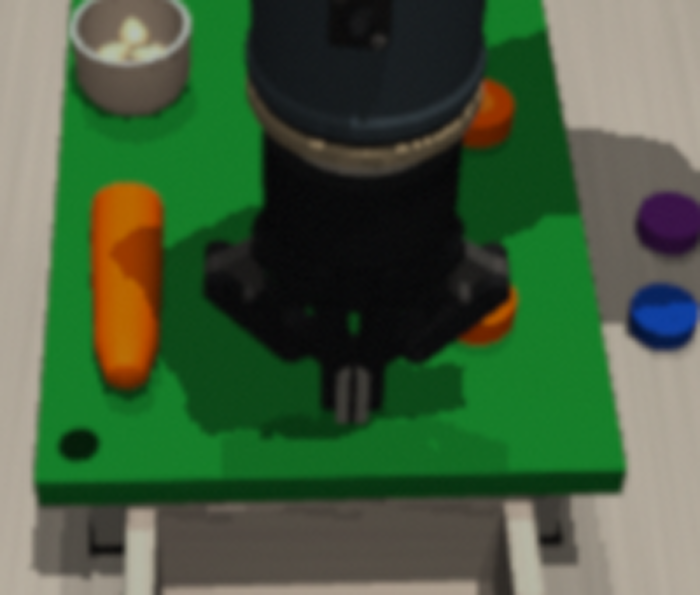

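Contact came at reported z = 0.0598 where the board top is 0.090, so the true tip is 30 mm above the reported z. The x and y agree with the image to within 2 mm. I'll command every height 30 mm lower and redo B.

```bash
sed -i 's/Z=.093; ZH=.15/Z=.0635; ZH=.12  # commanded; true tip is 30 mm higher (touched board top at 0.060)/' push.py
python3 - <<'E'
from push import *; from h import *; from m import *
p=sense()["tool_pos"]; move_linear([p[0],p[1],.12],.2)
stroke([.5235,-.008],[-.015,.190])
f=grab_frame("side").copy(); cv2.imwrite("pics/s5.png",f[100:420,200:460,::-1])
for c,k in slices(f): print("side",c,k,unproj("side",[c],.1)[0].round(4))
E
```

```text
t 13.05 from [-0.023  0.004] to [-0.016  0.161] F [-0.6 -0.6 -0.2]
side [275.1 228.2] [ 20  57 904] [0.6361 0.0051 0.1   ]
side [343.  337.9] [ 23  24 391] [0.5307 0.2051 0.1   ]
```

View pics/s5.png

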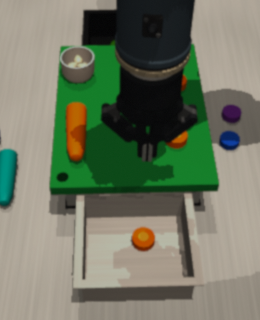

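Slice B is in the steel pan, at full-image pixel (343,338), and nothing else moved. Next is C, pushed diagonally inward, then A.

```bash
python3 - <<'E'
from push import *; from h import *; from m import *
def look(n):
    f=grab_frame("side").copy(); cv2.imwrite(f"pics/{n}.png",f[100:420,200:460,::-1])
    for c,k in slices(f): print("side",c,k,unproj("side",[c],.1)[0].round(4),"board",tob(unproj("side",[c],.1)[0]).round(3))
stroke([.4744,.0185],[-.040,.190]); look("s6")
stroke([.5412,-.1440],[.012,.190]); look("s7")
E
```

```text
t 16.25 from [-0.08   0.034] to [-0.047  0.162] F [-0.1 -0.5 -0.5]
side [332.9 165.7] [ 20  15 226] [ 0.5422 -0.1467  0.1   ] board [-0.007 -0.091]
side [275.6 228.7] [ 20  57 978] [0.6352 0.0062 0.1   ] board [0.091 0.059]
side [350.1 338.6] [ 44  24 608] [0.5211 0.2062 0.1   ] board [-0.017  0.262]
t 21.59 from [-0.011 -0.132] to [0.01  0.161] F [-0.4  0.  -1.4]
side [375.9 179. ] [ 20  15 219] [ 0.4672 -0.1121  0.1   ] board [-0.081 -0.054]
side [274.2 227.9] [ 17  54 720] [0.6376 0.0045 0.1   ] board [0.093 0.057]
side [350.2 338.3] [ 44  23 582] [0.521  0.2057 0.1   ] board [-0.017  0.262]
side [305.7 347.5] [ 23  24 391] [0.581  0.2202 0.1   ] board [0.044 0.274]
```

View pics/s7.png

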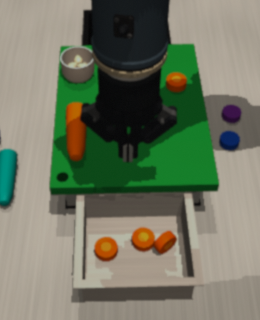

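A, B and C are in the pan. C leans on B at crop (165,241) and A lies at crop (106,248). D is still at (-0.081,-0.054) in the board frame, so I'll sweep it diagonally, retract and check both views.

```bash
python3 - <<'E'
from push import *; from h import *; from m import *
stroke([.4668,-.1110],[-.002,.190])
p=sense()["tool_pos"]; move_linear([p[0],p[1],.20],.2)
reach([.36,-.36,.25],sense()["orientation"]); pause(.5); print(sense()["t"])
f=grab_frame("side").copy(); t=grab_frame("top").copy()
for n,i in(("side",f),("top",t)):
    for c,k in slices(i,n): w=unproj(n,[c],.105 if n=="top" else .1)[0]; print(n,c,k,w.round(4),tob(w).round(3))
a=cv2.resize(f[270:400,260:420],None,fx=2.5,fy=2.5); b=cv2.resize(t[160:360,140:490],None,fx=2,fy=2)
h=max(a.shape[0],b.shape[0]); pad=lambda x:cv2.copyMakeBorder(x,0,h-x.shape[0],0,0,0)
o=np.vstack([cv2.copyMakeBorder(a,0,0,0,b.shape[1]-a.shape[1],0),b])[:,:,::-1]
cv2.imwrite("pics/f.png",cv2.resize(o,None,fx=.8,fy=.8,interpolation=cv2.INTER_AREA))
E
```

```text
t 26.62 from [-0.095 -0.095] to [-0.011  0.162] F [-0.2  0.1  0.3]
29.4917
side [275.5 228.6] [ 19  55 926] [0.6354 0.006  0.1   ] [0.091 0.058]
side [305.1 339.1] [ 22  41 579] [0.5821 0.2074 0.1   ] [0.044 0.261]
side [350.2 338. ] [ 44  22 565] [0.5209 0.2052 0.1   ] [-0.017  0.261]
top [308.6 199.9] [  71   24 1292] [0.6339 0.0145 0.105 ] [0.09  0.067]
top [221.9 245.9] [ 35  21 519] [0.5684 0.1427 0.105 ] [0.029 0.197]
top [223.4 288. ] [ 27  40 532] [0.5069 0.1402 0.105 ] [-0.033  0.197]
```

View pics/f.png

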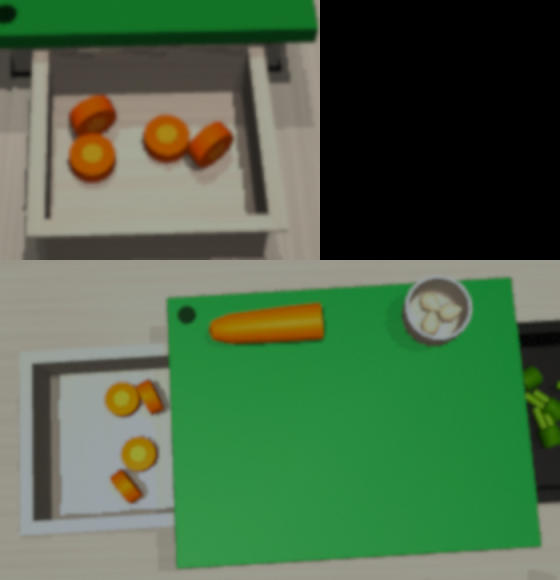

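All four slices are in the steel pan and the board is clear. The half carrot is at the same pixel as before (308.6,199.9), and the ramekin is still at about (413,192). The arm is clear of everything, so I'm handing in.

```bash
python3 - <<'E'
from plant import *
job_done(); print(sense()["t"])
E
```

```text
the job is handed in; nothing more can be done
the job is handed in; nothing more can be done
```

All four carrot slices are in the stainless-steel pan, and I handed the job in at about 29.5 s of the 59 s allowed. I swept them there one at a time with closed fingers, in the order B, C, A, D, and angled the strokes for C and D inward so they cleared the pan's sides.

**What went wrong:** my first stroke passed over slice B without touching it. I lowered the fingers until they touched the board, which showed the true fingertip sits 30 mm above the reported z. Horizontal position was fine. I commanded all later heights 30 mm lower, and every stroke after that worked first time.

**Last checks:**
- **Slices:** both cameras show all four inside the pan, well below its rim. Two lie flat, and C and D are tilted against their neighbours. I took only one picture per camera after the last stroke, so I judged them at rest from those alone.
- **Half carrot and ramekin:** the half carrot is at exactly the same top-camera pixel as at the start. The ramekin is within about a pixel of where it was, read by eye.
- **Robot:** the arm was pulled back clear, touching nothing. I viewed 11 pictures, more than the planned 8 but within the limit of 12.

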